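Set the sprung hold-down arm of a board fixture

TASK

The sprung hold-down arm of the board fixture gives way too easily: first press straight down on the boss at its mid-span with a steady 8 N and see how far the tip sinks past the gauge. Then slide the counterweight along the arm's tail (outwards, away from the pivot, is firmer) until a steady 8 N on the boss, held for a second, brings the tip between the two ridges of the gauge post; let go and leave the weight where you set it. Never load the boss with more than 14 N, and leave the orange bin, the jar and the screwdriver alone.

Things in the scene. Friction and masses are not known exactly. Their poses are not given: they have to be found in the camera images.
- fixture: aluminium base plate 110 (x) x 330 (y) x 10 mm, bolted to the bench; origin on its underside, z up; the plate spans y -195 to 135 mm. The steel arm lies along its y: pivot between two grey cheeks (54 mm over both, top 68 mm above the bench) at y -60 mm, the thin strip with the boss running to +y, the tail with the counterweight to -y. A gauge post, 34 wide, 10 thick, top 72 mm above the bench, stands at y 118 to 128 mm just beyond the strip's tip
- boss_top (a point): centre of the flat top of the round brass boss (strip_c1, diameter 24 mm, 12 mm tall) on the upper side of the strip at mid-span, 80 mm from the pivot: the spot to press; 63 mm above the bench at rest, it sinks as the arm bends
- strip_tip (a point): free end of the steel strip (24 mm wide, 2.5 mm thick, 160 mm from the pivot), mid-thickness, 50 mm above the bench at rest; it sinks twice as far as the boss. The end lies next to the gauge post's ridges
- gauge_mid (a point): point half-way between the two dark horizontal ridges of the gauge post, 40 mm above the bench, level with a tip that has sunk 10 mm; the ridges lie 4 mm above and 4 mm below it (tip sunk 6 and 14 mm), each 2 mm thick
- strip (a joint): bend of the arm in rad: 0 at rest against its upper stop, grows as the boss is pressed down; the boss sinks 80 mm per rad, the tip 160 mm per rad; 0.0625 is the middle of the gauge, 0.2 the end. Spring rate at the boss about 0.62 N per mm once its preload is overcome. The preload is unknown and differs from fixture to fixture; it springs back when let go
- weight (a joint): travel in m of the counterweight (steel block 48 x 40 x 60 mm, about 0.9 kg, rides on the tail): 0 nearest the pivot, 0.060 outermost (fixture -y). Outwards is firmer: every mm lessens the bend under 8 N by roughly 0.0022 rad (tip 0.35 mm). It needs about 4 N to slide and stays where it is left
- weight_grip (a point): centre of the upright steel thumb piece on top of the counterweight, 95 mm above the bench at rest; the thumb piece is 26 mm wide across the travel (fixture x), 12 mm thick along it (fixture y), and stands from 80 to 111 mm above the bench; can be pinched from above across its 26 mm width, or pushed
- bin_mid (a point): bystander: small open orange bin, 100 x 90 x 45 mm; its centre
- jar_mid (a point): bystander: small jar, diameter 48 mm, 60 mm tall; its centre
- driver_grip (a point): bystander: screwdriver lying on the bench; middle of its handle

How it is judged (in metres and radians):
On the way, in this order (a step that is already met when the one before it is completed fails the run):
1. the boss is pressed with 8 N (7 to 9 N) and the tip is seen to sink past the gauge's lower ridge (contact force between the fingers and strip_c1 between 7 and 9 N and value of joint strip above 0.0875 rad), for 0.3 s.
2. after setting the counterweight, the boss is held down with 8 N (7 to 9 N) and the tip stays between the ridges (sunk 6 to 14 mm) (contact force between the fingers and strip_c1 between 7 and 9 N and value of joint strip between 0.0375 and 0.0875 rad), for 0.8 s.
At the end, for the whole second after the job is handed in: the arm is let go and back at rest (bend under 0.012 rad), the counterweight is left out where it was set (more than 8 mm out along its travel), and the bin, the jar and the screwdriver lie within 20 mm of where they were (value of joint strip below 0.012 rad and value of joint weight above 0.008 m and distance of each of bin_mid, jar_mid, driver_grip from where it was at the start of the episode below 0.02 m); the robot touches nothing.
It fails at once if the boss is loaded with more than 14 N (contact force between anything else and strip_c1 above 14 N).
It fails at once if the bin, the jar or the screwdriver is shifted by more than 20 mm (distance of any of bin_mid, jar_mid, driver_grip from where it was at the start of the episode above 0.02 m).
It also fails if it takes over 64 s, if anything falls off the work surface, if the arm or the gripper's body presses on something with over 40 N, if the wrist force passes 120 N, or if a joint passes its speed limit or range.

ROBOT

A 6-joint arm with a two-finger parallel gripper is mounted at the origin on the work surface. World frame = base frame: x ahead of the robot, y to its left, z up, the work surface at z = 0. Lengths are in mm, angles in rad, forces in N, time in s.
With the tool pointing down it reaches from about 275 to 1000 mm from the base axis. Payload 8.4 kg.
Tool frame: the origin (TCP) lies midway between the tips of the shut fingers; the grasp point (between the pads) lies r.grip_point_offset behind it (r.grip_point_offset is the distance from the TCP to the grasp point, in mm); z points along the fingers, y is the direction in which the jaws open and shut (so a half turn about z gives the same grasp; the last joint's range is limited). The gripper opens to 85 mm and grips with 20 to 120 N. Pads are 22 mm wide; open, the fingers measure 114 mm over their backs; the gripper's body (76 mm by 85 mm) begins 54 mm behind the grasp point. The pads swing forward as they close: fully open they stand 13 mm farther back than shut.
Start: joints at [1.247, 0.353, 1.633, -0, 1.155, -0.002], TCP at [197.67, 592.92, 198.181] pointing down, gripper open.
Joint ranges: [-2.63, 2.63], [-0.92, 2.1], [0.06, 2.66], [-1.3, 4.44], [0, 2.69], [-3.02, 3.02]. Speed limits (rad/s): [2.22, 2.22, 2.79, 3.14, 3.14, 3.14].

INTERFACE

Orientations are given as [roll, pitch, yaw] about the fixed x, y, z axes, in that order (R = Rz(yaw) Ry(pitch) Rx(roll)).
In Python, from rig import r gives the robot as it stands.
- The arm moves only by the tool move_arm, never from a script. Its argument "targets" is one flat list of numbers, 5 for each row, row after row: the gripper's target within -1 to 1 (fully open at 1, half-way at 0, shut at -1), then the shift along the tool's x, y, z in cm, then the turn about the tool's z in degrees. In form: [gripper, tx, ty, tz, turn, gripper, tx, ty, tz, turn, ...]. A call has 1 to 10 rows; each row is the pose to reach, as a shift and turn from the pose commanded when the call began, along the tool's axes at that moment; what a row does not reach only later rows make up. A row lasts 1/10 s, in which the tool goes at most 50 mm and 8.59 degrees, less where a joint would pass 70% of its speed; a pose out of reach is approached as far as the arm can. A call with a gripper value outside its range is refused whole. The fingers move at their own pace and stop on an object; "squeeze" is the grip in N (left out, the last holds). Time passes only in rows, so rows that repeat a pose let the fingers close. It gives the time, the measured TCP pose, the force and the opening at its end, in the units of the state.
- r.sense(): the state, without advancing time (a new reading comes with each control period).
- r.grab_frame(name): name is "scene" or "top" or "wrist"; returns a dict with "img" (384x512x3 uint8, blue, green, red), "K" (3x3 intrinsics, pixels), "k1" (the pictures are not rectified: a ray, as slopes to the right and down, at radius r is drawn at 1 + k1 r^2 times it, then the intrinsics apply), "world_to_cam" (4x4, takes a point from world to camera coordinates). Camera axes: x right, y down, z forward; pixel columns grow to the right and rows downward; lengths in mm; the calibration is good to about 2 mm. A picture is of the moment at which its call begins. There is no depth.
- r.sign_off(): hands the job in, once; it reports no verdict.
Trained networks look in a picture, given as the dict that the camera call returned (one of the last four; its "shot" number tells which), for a name from the list of things; names that differ only in an ending like _2 or _b are one class to them, and where a whole thing is asked for, a point or a joint stands for the part that bears it (a point fixed in the world has none). Each returns a list of dicts, best first, with "conf" (0 to 1); they miss things now and then, are a little off and sometimes report something else, mostly with a low value. They report only what shows in the picture. A call takes as long as a camera call.
- r.outline_of(picture, thing): "region" (384x512 bool, what is visible of it).
- r.mark_of(picture, thing): "position" ([x, y, z] in mm, in world coordinates, good to about 4 mm: a listed point, or the origin of a listed thing).
The state is a dict: "clock": time; "qpos": joint angles; "qvel": joint speeds; "joint_efforts": joint torques, N m; "eef_pos": TCP position; "tcp_rot": TCP orientation; "contact_force": force on the tool from outside, world axes, zero at the start; "wrist_torque": the same for the moment, N m; "opening": opening from 0.0 (shut) to 1.0 (fully open).
Only numpy, scipy, OpenCV 4.12 (cv2) and the standard library are available. Lean on these libraries where they do the work, as an engineer would, in place of code of your own. Each camera call takes 0.05 s, during which the arm holds its last target.

## Working session

There is one attempt and no reset: what is moved stays moved. The work goes in short steps, Python scripts to look and compute and a tool call to move; the robot and the scene stay as the last step left them, time stands still between calls to the robot, and variables do not carry over. Pictures are saved under pics/ and viewed, and the job is handed in when it is done.

Besides the shell and the picture viewer there is one more tool, called after "Call:" as name(argument=value, ...) on one line, values as JSON. move_arm: Moves the arm, as the interface text tells. Its arguments: {"type":"object","properties":{"targets":{"type":"array","items":{"type":"number"}},"squeeze":{"type":"number"}},"required":["targets"]}

```bash
mkdir -p pics; cat > h.py <<'E'
import numpy as np, cv2
from rig import r
E
python3 - <<'E'
from h import *
s=r.sense(); print(s, r.grip_point_offset)
for n in ["scene","top"]:
    p=r.grab_frame(n); cv2.imwrite(f"pics/{n}0.png",p["img"])
    for t in ["fixture","boss_top","strip_tip","gauge_mid","weight_grip","bin_mid","jar_mid","driver_grip"]:
        print(n,t,[(np.round(d["position"],1).tolist(),round(d["conf"],2)) for d in r.mark_of(p,t)[:2]])
print(r.sense()["clock"])
E
```

```text
{'clock': 0.0, 'qpos': array([ 1.24658373e+00,  3.53677816e-01,  1.63412528e+00,  1.93722818e-05,
        1.15518754e+00, -2.43133775e-03]), 'qvel': array([-0.0021367 , -0.00084606,  0.0008865 ,  0.0002105 ,  0.00036749,
       -0.00084643]), 'joint_efforts': array([ 1.91891231e-03, -6.05252552e+01, -3.42063224e+01,  3.10851256e-04,
        9.49182606e-03,  9.47709452e-06]), 'eef_pos': array([197.50883003, 592.42894595, 197.44696862]), 'tcp_rot': array([-3.14019472e+00, -2.11110944e-05,  2.81980355e+00]), 'contact_force': array([ 0.17178595, -0.12710324, -0.11688058]), 'wrist_torque': array([ 0.04374582,  0.01938148, -0.01055535]), 'opening': 1.0029453280313954} 18.700000000000003
scene fixture [([570.8, -38.8, -1.2], 0.55)]
scene boss_top [([579.4, -21.9, 63.8], 0.98)]
scene strip_tip [([603.3, 51.3, 48.0], 0.73)]
scene gauge_mid [([613.0, 59.7, 36.3], 0.63)]
scene weight_grip [([522.7, -145.7, 92.3], 0.95)]
scene bin_mid [([733.8, 14.5, 21.1], 0.87)]
scene jar_mid []
scene driver_grip [([459.1, -5.9, 14.0], 0.9), ([569.5, -37.1, -1.1], 0.39)]
top fixture [([570.3, -41.8, 2.6], 0.95)]
top boss_top [([575.2, -22.8, 63.8], 0.91)]
top strip_tip [([603.9, 51.3, 49.1], 0.92)]
top gauge_mid [([610.4, 60.9, 43.7], 0.62)]
top weight_grip [([526.2, -141.7, 94.6], 0.65)]
top bin_mid [([732.3, 5.3, 24.5], 0.64)]
top jar_mid [([620.3, -181.6, 27.1], 0.56)]
top driver_grip [([463.4, -2.4, 16.0], 0.88)]
0.9
```

View pics/scene0.png

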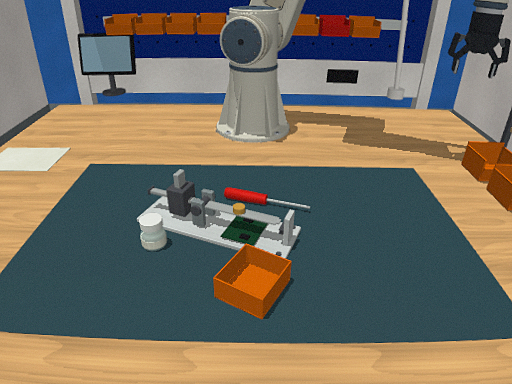

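View pics/top0.png

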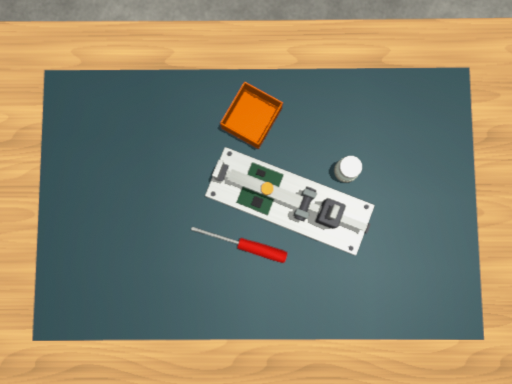

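Call:
move_arm(targets=[-1, -55.5, -46.3, 4, 93.6, -1, -55.5, -46.3, 4, 93.6, -1, -55.5, -46.3, 4, 93.6, -1, -55.5, -46.3, 4, 93.6, -1, -55.5, -46.3, 4, 93.6, -1, -55.5, -46.3, 4, 93.6, -1, -55.5, -46.3, 4, 93.6, -1, -55.5, -46.3, 4, 93.6, -1, -55.5, -46.3, 4, 93.6, -1, -55.5, -46.3, 4, 93.6], squeeze=40)

```text
clock: 1.9
eef_pos: [461.1, 166.5, 170.8]
tcp_rot: [3.141, -0.001, 1.314]
contact_force: [1.1, -0.1, 0.6]
opening: 0.002
```

```bash
cat >> h.py <<'E'
from scipy.spatial.transform import Rotation as Ro
YAW=67.9
def to(t,yaw=YAW):
    s=r.sense(); R=Ro.from_euler('xyz',s["tcp_rot"]).as_matrix()
    y=np.degrees(np.arctan2(R[1,0],R[0,0]))
    print("t",round(s["clock"],2),"pos",s["eef_pos"].round(1),"yaw",y.round(2),"rpy",np.degrees(s["tcp_rot"]).round(2),"F",s["contact_force"].round(2),"op",round(s["opening"],2))
    print("shift cm",(R.T@(np.array(t)-s["eef_pos"])/10).round(2),"turn",round(-((yaw-y+180)%360-180),2))
E
python3 -c "
from h import *
to([577.5,-22,85])"
```

```text
t 1.9 pos [461.1 166.5 170.8] yaw 75.27 rpy [ 1.7996e+02 -3.0000e-02  7.5270e+01] F [ 1.14 -0.12  0.62] op 0.0
shift cm [-15.27  16.04   8.58] turn 7.37
```

Call:
move_arm(targets=[-1, -15.2, 16, 3, 7.4, -1, -15.2, 16, 3, 7.4, -1, -15.2, 16, 3, 7.4, -1, -15.2, 16, 3, 7.4, -1, -15.2, 16, 3, 7.4, -1, -15.2, 16, 6, 7.4, -1, -15.2, 16, 6, 7.4, -1, -15.2, 16, 6, 7.4])

```text
clock: 2.7
eef_pos: [576.7, -18.5, 110.4]
tcp_rot: [-3.14, 0.001, 1.191]
contact_force: [0.7, -0.5, -0.1]
opening: 0.001
```

```bash
python3 -c "
from h import *
to([577.5,-22,75])
for n in ['wrist','scene']:
    p=r.grab_frame(n); cv2.imwrite(f'pics/{n}1.png',p['img'])
    for t in ['boss_top','weight_grip','strip_tip']:
        print(n,t,[(np.round(d['position'],1).tolist(),round(d['conf'],2)) for d in r.mark_of(p,t)[:2]])
"
```

```text
t 2.7 pos [576.7 -18.5 110.4] yaw 68.22 rpy [-1.7989e+02  3.0000e-02  6.8220e+01] F [ 0.73 -0.48 -0.11] op 0.0
shift cm [-0.29  0.21  3.54] turn 0.32
wrist boss_top [([573.4, -22.9, 62.3], 0.67)]
wrist weight_grip [([612.1, 60.9, 40.1], 0.6)]
wrist strip_tip [([607.2, 58.9, 52.3], 0.79)]
scene boss_top [([576.4, -21.3, 65.4], 0.74)]
scene weight_grip [([525.2, -145.2, 94.5], 0.59)]
scene strip_tip [([603.6, 51.4, 51.2], 0.64)]
```

View pics/wrist1.png

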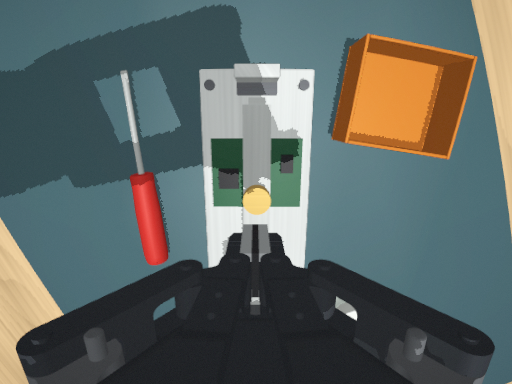

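View pics/scene1.png

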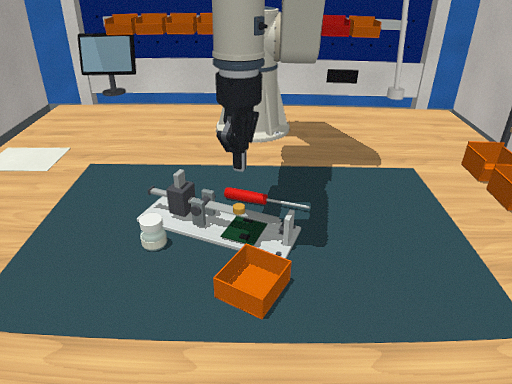

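```bash
python3 -c "
from h import *
to([576.5,-22,72])
"
```

```text
t 3.1 pos [577.7 -18.4 111.2] yaw 68.24 rpy [ 1.7995e+02 -2.0000e-02  6.8240e+01] F [ 0.89 -0.9  -0.96] op 0.0
shift cm [-0.38  0.02  3.92] turn 0.34
```

Call:
move_arm(targets=[-1, -0.4, 0, 3.5, 0.3, -1, -0.4, 0, 3.9, 0.3, -1, -0.4, 0, 3.9, 0.3, -1, -0.4, 0, 3.9, 0.3])

```text
clock: 3.5
eef_pos: [576.5, -22.3, 72.4]
tcp_rot: [3.141, -0.0, 1.186]
contact_force: [-0.9, 0.2, 0.5]
opening: 0.003
```

```bash
cat >> h.py <<'E'
def F(n=6):
    o=[]
    for i in range(n):
        s=r.sense(); o.append(np.r_[s["contact_force"],s["eef_pos"]])
        p=r.grab_frame("scene")
    o=np.array(o); print(r.sense()["clock"]); print(o.round(2)); print(o.mean(0).round(2),o.std(0).round(2))
    return p
E
python3 -c "
from h import *
to([576.5,-22,65]);F(6)
"
```

```text
t 3.5 pos [576.5 -22.3  72.4] yaw 67.93 rpy [ 1.7997e+02 -2.0000e-02  6.7930e+01] F [-0.86  0.18  0.47] op 0.0
shift cm [ 0.03 -0.01  0.74] turn 0.03
3.8
[[-8.6000e-01  1.8000e-01  4.7000e-01  5.7649e+02 -2.2320e+01  7.2400e+01]
 [ 2.2000e-01  6.0000e-02  6.3000e-01  5.7679e+02 -2.2320e+01  7.2680e+01]
 [ 1.0000e-02  1.0000e-02  2.9000e-01  5.7683e+02 -2.2340e+01  7.2710e+01]
 [ 8.7000e-01 -3.2000e-01 -3.6000e-01  5.7673e+02 -2.2370e+01  7.2620e+01]
 [-5.9000e-01  1.4000e-01  6.9000e-01  5.7665e+02 -2.2350e+01  7.2530e+01]
 [ 1.9000e-01 -9.3000e-01 -2.6000e-01  5.7651e+02 -2.2370e+01  7.2360e+01]]
[-3.0000e-02 -1.4000e-01  2.4000e-01  5.7667e+02 -2.2340e+01  7.2550e+01] [0.57 0.39 0.41 0.13 0.02 0.13]
```

Call:
move_arm(targets=[-1, 0, 0, 0.5, 0, -1, 0, 0, 0.8, 0, -1, 0, 0, 1.0, 0, -1, 0, 0, 1.2, 0, -1, 0, 0, 1.3, 0, -1, 0, 0, 1.4, 0, -1, 0, 0, 1.4, 0])

```text
clock: 4.5
eef_pos: [575.9, -22.4, 57.4]
tcp_rot: [-3.141, 0.0, 1.185]
contact_force: [-0.4, 0.2, -0.4]
opening: -0.001
```

```bash
python3 -c "
from h import *
F(6)
"
```

```text
4.8
[[-4.0000e-01  1.6000e-01 -4.1000e-01  5.7591e+02 -2.2430e+01  5.7440e+01]
 [ 1.9000e-01 -1.5000e-01 -7.6000e-01  5.7592e+02 -2.2410e+01  5.7510e+01]
 [-1.0300e+00  5.3000e-01 -7.8000e-01  5.7600e+02 -2.2440e+01  5.7600e+01]
 [-7.5000e-01  1.4000e-01 -2.6000e-01  5.7601e+02 -2.2410e+01  5.7620e+01]
 [-1.0000e-02  1.1000e-01 -1.0700e+00  5.7599e+02 -2.2390e+01  5.7650e+01]
 [-9.7000e-01  2.6000e-01 -1.5000e-01  5.7604e+02 -2.2410e+01  5.7670e+01]]
[-5.0000e-01  1.7000e-01 -5.7000e-01  5.7598e+02 -2.2420e+01  5.7580e+01] [0.46 0.2  0.33 0.05 0.02 0.08]
```

```bash
python3 -c "
from h import *
a=r.grab_frame('wrist')['img'];b=r.grab_frame('scene')['img']
b=cv2.resize(b[130:280,130:330],(680,510),interpolation=cv2.INTER_CUBIC)
cv2.imwrite('pics/a2.png',a);cv2.imwrite('pics/b2.png',b)
"
```

```text
(no output)
```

View pics/a2.png

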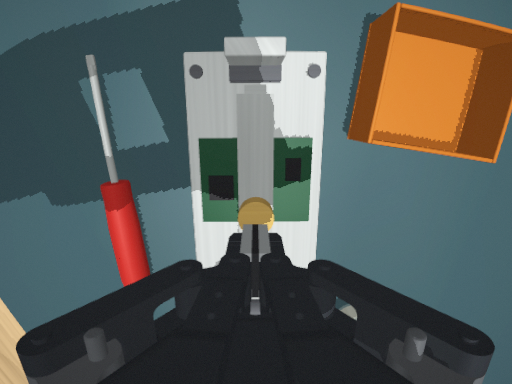

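View pics/b2.png

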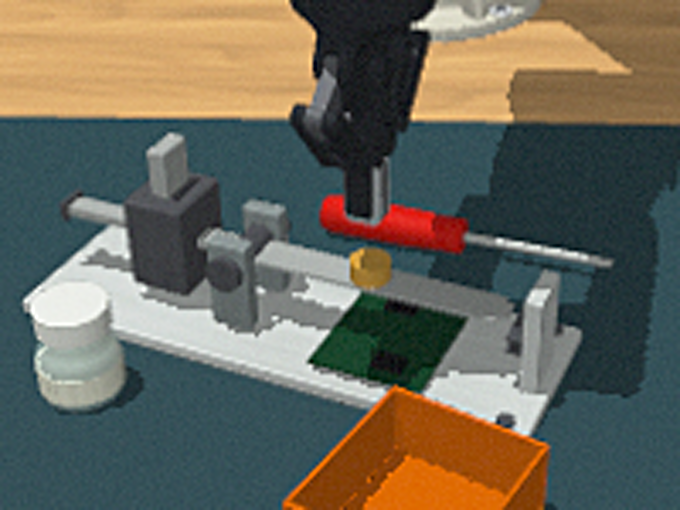

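```bash
cat >> h.py <<'E'
def proj(p,X):
    X=np.atleast_2d(X).astype(float); W=p["world_to_cam"]
    c=X@W[:3,:3].T+W[:3,3]; u=c[:,:2]/c[:,2:]; u*=1+p["k1"]*(u**2).sum(1,keepdims=True)
    return u@p["K"][:2,:2].T+p["K"][:2,2]
E
python3 -c "
from h import *
s=r.sense();T=s['eef_pos'];print(T)
for n in ['scene','wrist','top']:
    p=r.grab_frame(n);im=p['img']
    print(n,proj(p,[T,[577,-22,63],[577,-22,51]]).round(1).tolist(),im.shape)
    cv2.imwrite(f'pics/{n}3.png',im)
im=cv2.imread('pics/top3.png');cv2.imwrite('pics/top3c.png',cv2.resize(im[130:270,180:390],(780,520),interpolation=cv2.INTER_CUBIC))
"
```

```text
[575.98851931 -22.41191548  57.62872429]
scene [[238.1, 208.2], [238.3, 206.2], [238.3, 211.3]] (384, 512, 3)
wrist [[256.3, 217.6], [257.5, 219.4], [257.4, 213.3]] (384, 512, 3)
top [[267.3, 188.1], [267.2, 187.2], [267.1, 187.9]] (384, 512, 3)
```

View pics/top3c.png

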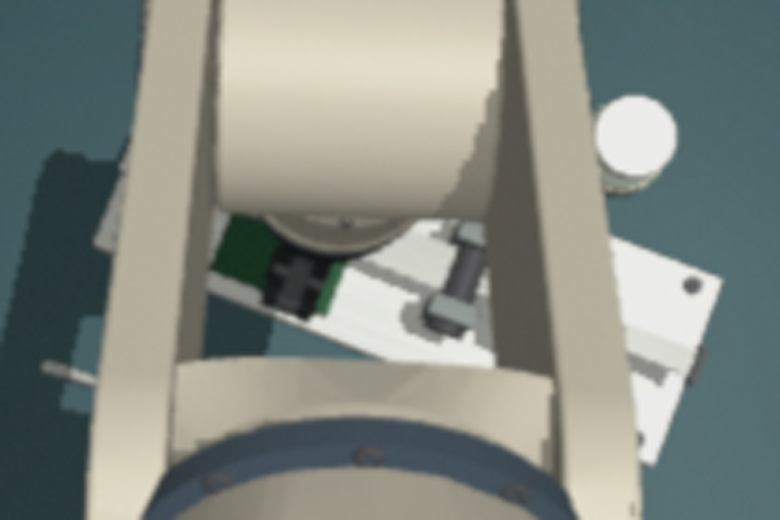

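```bash
python3 -c "
from h import *
T=r.sense()['eef_pos'];print(r.sense()['qpos'].round(4))
for n in ['scene','wrist']:
    p=r.grab_frame(n)
    for d in [-20,0,10,20,30,40,60]: print(n,d,proj(p,T+[0,0,d]).round(1))
    im=p['img'];q=proj(p,[T,T+[0,0,30]]).astype(int)
    c=q[0]; y0,x0=c[1]-70,c[0]-80
    im=cv2.resize(im[y0:y0+120,x0:x0+160],None,fx=5,fy=5,interpolation=cv2.INTER_CUBIC)
    for a in q: cv2.drawMarker(im,tuple(int(v) for v in (a-[x0,y0])*5),(0,0,255),0,15,1)
    cv2.imwrite(f'pics/{n}4.png',im)
"
```

```text
[-0.0415  0.4484  1.8503 -0.      0.8428  0.3439]
scene -20 [[238.2 216.5]]
scene 0 [[238.1 208.2]]
scene 10 [[238. 204.]]
scene 20 [[238.  199.6]]
scene 30 [[237.9 195.2]]
scene 40 [[237.8 190.8]]
scene 60 [[237.7 181.7]]
wrist -20 [[256.2 208.4]]
wrist 0 [[256.3 217.6]]
wrist 10 [[256.4 223. ]]
wrist 20 [[256.4 229. ]]
wrist 30 [[256.5 235.7]]
wrist 40 [[256.6 243.3]]
wrist 60 [[256.8 261.8]]
```

View pics/scene4.png

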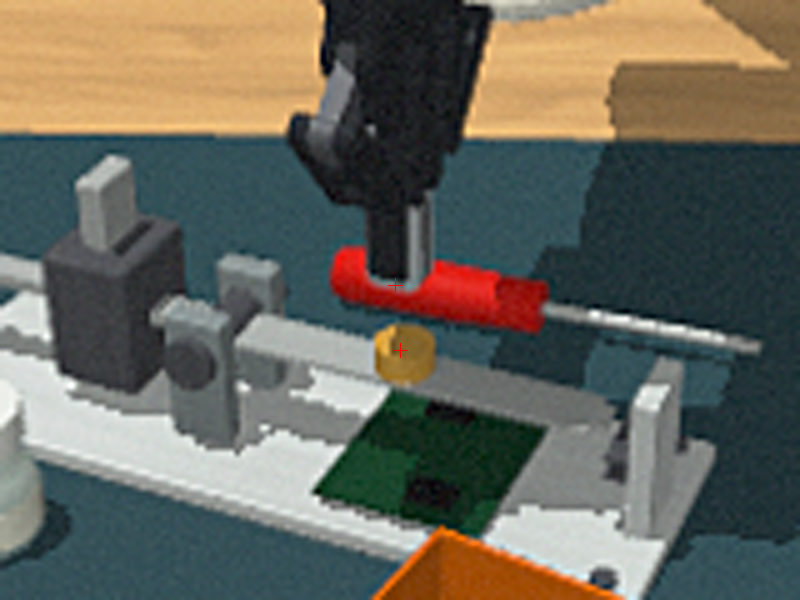

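View pics/wrist4.png

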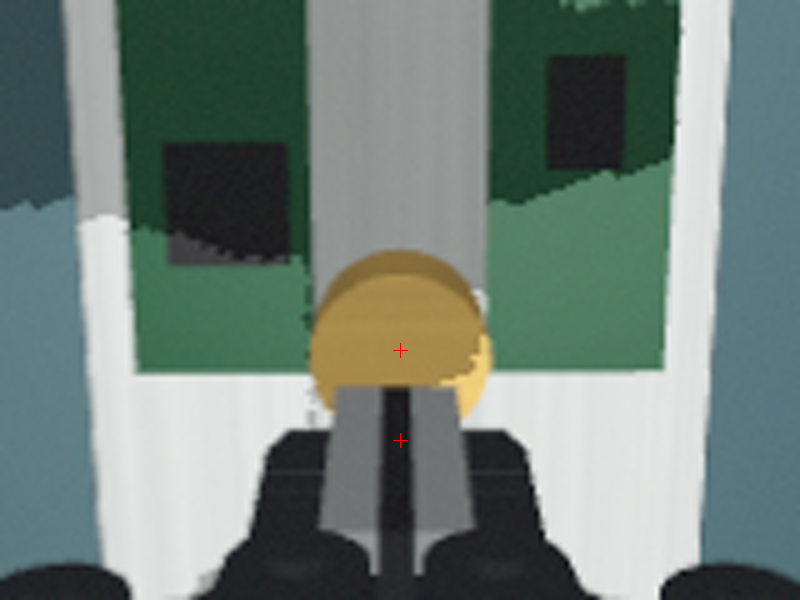

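Call:
move_arm(targets=[-1, 0, 0, 0.6, 0, -1, 0, 0, 1.2, 0, -1, 0, 0, 1.6, 0, -1, 0, 0, 1.8, 0, -1, 0, 0, 1.9, 0, -1, 0, 0, 2.0, 0])

```text
clock: 5.75
eef_pos: [576.0, -22.4, 37.4]
tcp_rot: [-3.142, -0.0, 1.185]
contact_force: [0.4, -0.7, -0.1]
opening: -0.004
```

```bash
python3 -c "
from h import *
p=F(4);im=p['img'];cv2.imwrite('pics/s5.png',cv2.resize(im[140:260,158:318],None,fx=5,fy=5,interpolation=cv2.INTER_CUBIC))
"
```

```text
5.95
[[ 3.7000e-01 -7.1000e-01 -7.0000e-02  5.7601e+02 -2.2400e+01  3.7450e+01]
 [ 5.7000e-01 -1.0000e-01 -1.0600e+00  5.7598e+02 -2.2420e+01  3.7420e+01]
 [ 2.7000e-01  3.5000e-01 -2.0000e-02  5.7597e+02 -2.2400e+01  3.7520e+01]
 [-4.0000e-01  1.9000e-01 -1.6000e-01  5.7601e+02 -2.2420e+01  3.7620e+01]]
[ 2.0000e-01 -7.0000e-02 -3.3000e-01  5.7599e+02 -2.2410e+01  3.7500e+01] [0.37 0.41 0.42 0.02 0.01 0.08]
```

View pics/s5.png

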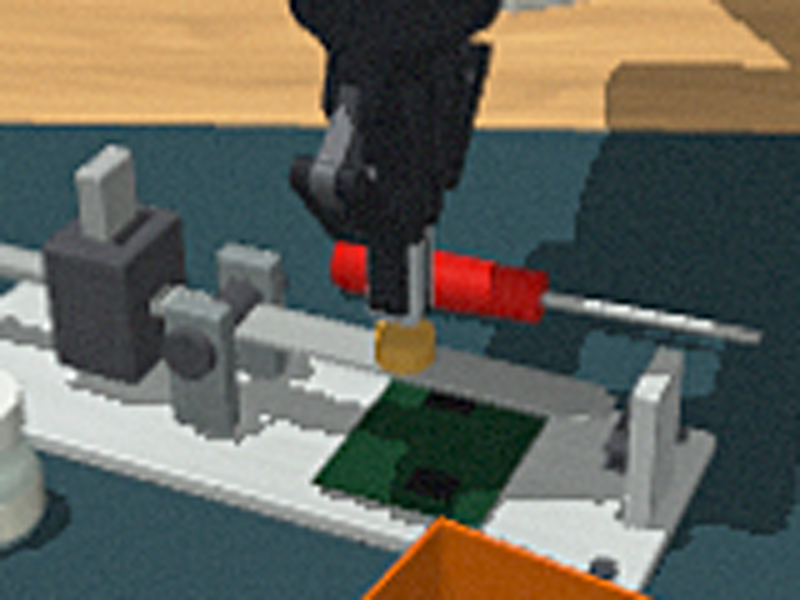

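Call:
move_arm(targets=[-1, 0, 0, 0.1, 0, -1, 0, 0, 0.2, 0, -1, 0, 0, 0.3, 0, -1, 0, 0, 0.4, 0, -1, 0, 0, 0.5, 0, -1, 0, 0, 0.5, 0, -1, 0, 0, 0.5, 0])

```text
clock: 6.65
eef_pos: [575.9, -22.4, 32.5]
tcp_rot: [-3.142, 0.0, 1.185]
contact_force: [-0.3, -0.3, 0.4]
opening: 0.002
```

```bash
python3 -c "
from h import *
p=F(4);im=p['img'];cv2.imwrite('pics/s6.png',cv2.resize(im[140:260,158:318],None,fx=5,fy=5,interpolation=cv2.INTER_CUBIC))
"
```

```text
6.85
[[-3.3000e-01 -3.1000e-01  4.1000e-01  5.7593e+02 -2.2400e+01  3.2510e+01]
 [-5.0000e-02  2.2000e-01 -2.6000e-01  5.7598e+02 -2.2400e+01  3.2570e+01]
 [ 2.5000e-01  7.1000e-01 -4.1000e-01  5.7601e+02 -2.2390e+01  3.2610e+01]
 [ 5.8000e-01  5.1000e-01 -2.3000e-01  5.7603e+02 -2.2420e+01  3.2620e+01]]
[ 1.1000e-01  2.8000e-01 -1.2000e-01  5.7599e+02 -2.2410e+01  3.2580e+01] [0.34 0.38 0.32 0.04 0.01 0.04]
```

View pics/s6.png

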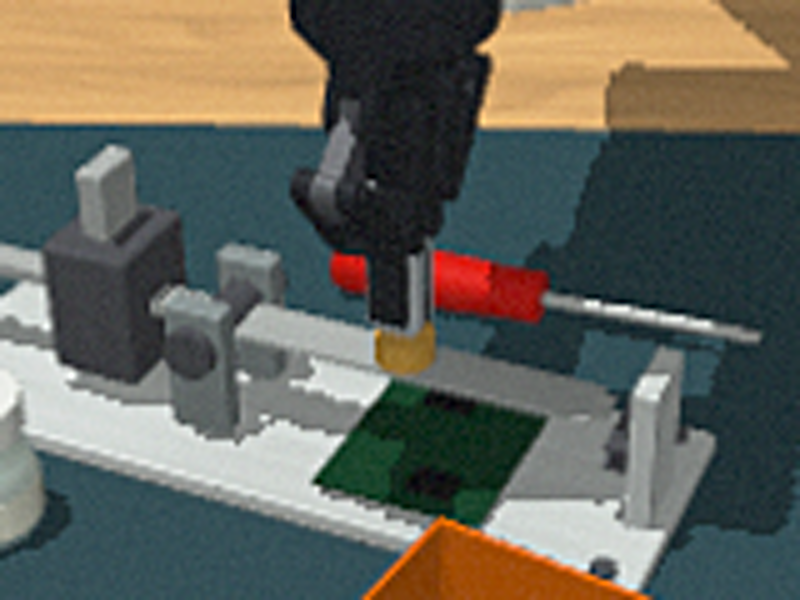

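Call:
move_arm(targets=[-1, 0, 0, 0.1, 0, -1, 0, 0, 0.2, 0, -1, 0, 0, 0.3, 0, -1, 0, 0, 0.4, 0, -1, 0, 0, 0.4, 0, -1, 0, 0, 0.4, 0])

```text
clock: 7.45
eef_pos: [576.0, -22.2, 28.7]
tcp_rot: [3.142, -0.0, 1.185]
contact_force: [-1.2, 2.3, 3.0]
opening: -0.001
```

```bash
python3 -c "
from h import *
p=F(4);im=p['img'];cv2.imwrite('pics/s7.png',cv2.resize(im[140:260,158:318],None,fx=5,fy=5,interpolation=cv2.INTER_CUBIC))
"
```

```text
7.65
[[-1.1500e+00  2.3400e+00  3.0000e+00  5.7604e+02 -2.2240e+01  2.8670e+01]
 [ 3.4000e-01  2.3200e+00  3.0800e+00  5.7605e+02 -2.2250e+01  2.8680e+01]
 [ 4.7000e-01  2.4900e+00  2.2800e+00  5.7609e+02 -2.2270e+01  2.8690e+01]
 [ 0.0000e+00  2.4200e+00  3.4700e+00  5.7608e+02 -2.2270e+01  2.8690e+01]]
[-9.0000e-02  2.3900e+00  2.9600e+00  5.7607e+02 -2.2260e+01  2.8680e+01] [0.64 0.07 0.43 0.02 0.01 0.01]
```

Call:
move_arm(targets=[-1, 0.03, 0, 0.1, 0, -1, 0.05, 0, 0.2, 0, -1, 0.06, 0, 0.3, 0, -1, 0.06, 0, 0.3, 0])

```text
clock: 8.05
eef_pos: [576.3, -21.9, 25.5]
tcp_rot: [3.141, 0.0, 1.185]
contact_force: [-0.9, 1.5, 4.2]
opening: 0.0
```

```bash
python3 -c "
from h import *
p=F(5);im=p['img'];cv2.imwrite('pics/s7.png',cv2.resize(im[140:260,158:318],None,fx=5,fy=5,interpolation=cv2.INTER_CUBIC))
"
```

```text
8.3
[[-9.3000e-01  1.4800e+00  4.1900e+00  5.7626e+02 -2.1890e+01  2.5530e+01]
 [-6.3000e-01  1.9400e+00  5.5800e+00  5.7629e+02 -2.1870e+01  2.5580e+01]
 [-4.6000e-01  9.9000e-01  5.3200e+00  5.7625e+02 -2.1890e+01  2.5580e+01]
 [-9.5000e-01  1.3100e+00  5.7500e+00  5.7625e+02 -2.1870e+01  2.5600e+01]
 [-7.2000e-01  1.7500e+00  5.7500e+00  5.7625e+02 -2.1910e+01  2.5610e+01]]
[ -0.74   1.5    5.32 576.26 -21.89  25.58] [0.19 0.33 0.59 0.02 0.02 0.03]
```

View pics/s7.png

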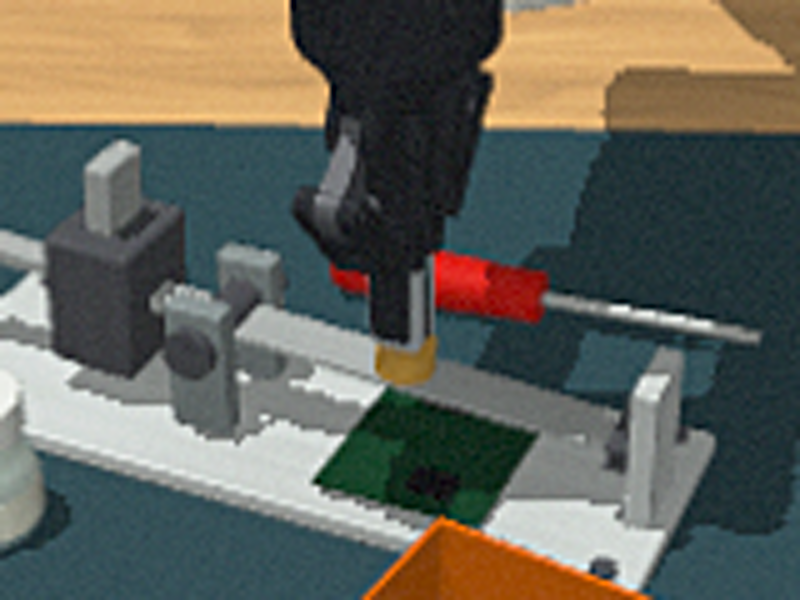

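Call:
move_arm(targets=[-1, 0.03, 0, 0.1, 0, -1, 0.05, 0, 0.2, 0, -1, 0.06, 0, 0.3, 0, -1, 0.07, 0, 0.36, 0, -1, 0.07, 0, 0.36, 0])

```text
clock: 8.8
eef_pos: [576.4, -21.5, 22.1]
tcp_rot: [3.141, 0.0, 1.186]
contact_force: [-1.7, 0.1, 7.6]
opening: 0.002
```

```bash
python3 -c "
from h import *
p=F(8);im=p['img'];cv2.imwrite('pics/s8.png',cv2.resize(im[140:260,158:318],None,fx=5,fy=5,interpolation=cv2.INTER_CUBIC))
"
```

```text
9.2
[[-1.7000e+00  1.3000e-01  7.5600e+00  5.7644e+02 -2.1540e+01  2.2110e+01]
 [-4.6000e-01 -3.3000e-01  8.3200e+00  5.7642e+02 -2.1500e+01  2.2150e+01]
 [-2.4300e+00 -7.0000e-01  7.5200e+00  5.7642e+02 -2.1540e+01  2.2160e+01]
 [-2.5800e+00  2.4000e-01  7.8400e+00  5.7644e+02 -2.1520e+01  2.2180e+01]
 [-1.2300e+00  4.2000e-01  7.0900e+00  5.7645e+02 -2.1540e+01  2.2190e+01]
 [-7.4000e-01 -1.0000e-01  7.5900e+00  5.7641e+02 -2.1550e+01  2.2170e+01]
 [-1.9200e+00  2.3000e-01  8.1500e+00  5.7643e+02 -2.1520e+01  2.2170e+01]
 [-1.8100e+00 -2.0000e-01  7.0200e+00  5.7640e+02 -2.1520e+01  2.2170e+01]]
[-1.6100e+00 -4.0000e-02  7.6400e+00  5.7643e+02 -2.1530e+01  2.2160e+01] [0.71 0.34 0.43 0.01 0.02 0.02]
```

View pics/s8.png

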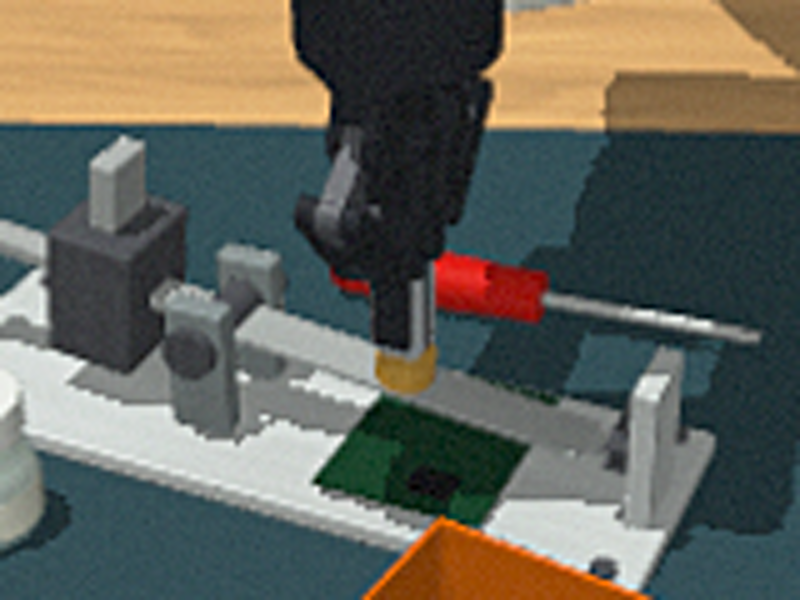

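Call:
move_arm(targets=[-1, -0.01, 0, 0.06, 0, -1, -0.01, 0, 0.06, 0])

```text
clock: 9.4
eef_pos: [576.4, -21.5, 21.6]
tcp_rot: [3.141, 0.0, 1.185]
contact_force: [-1.1, 0.0, 9.4]
opening: -0.003
```

```bash
python3 -c "
from h import *
p=F(6)
for n in ['scene','wrist']:
  for k in range(2):
    p=r.grab_frame(n)
    for t in ['boss_top','strip_tip','weight_grip']:
        print(n,t,[(np.round(d['position'],1).tolist(),round(d['conf'],2)) for d in r.mark_of(p,t)[:1]])
im=p['img'];cv2.imwrite('pics/w9.png',im)
s=r.sense();print(s['contact_force'],s['clock'])
"
```

```text
9.7
[[-1.0900e+00  3.0000e-02  9.3900e+00  5.7644e+02 -2.1530e+01  2.1590e+01]
 [-1.5600e+00  5.0000e-01  8.4700e+00  5.7643e+02 -2.1520e+01  2.1610e+01]
 [-1.5000e+00  8.1000e-01  8.1400e+00  5.7645e+02 -2.1490e+01  2.1650e+01]
 [-1.6900e+00  1.2000e+00  7.9200e+00  5.7643e+02 -2.1510e+01  2.1640e+01]
 [-2.0900e+00  1.3000e+00  7.8300e+00  5.7646e+02 -2.1510e+01  2.1660e+01]
 [-9.8000e-01  4.1000e-01  8.4200e+00  5.7643e+02 -2.1500e+01  2.1640e+01]]
[ -1.48   0.71   8.36 576.44 -21.51  21.63] [0.37 0.45 0.51 0.01 0.01 0.02]
scene boss_top [([575.7, -17.4, 55.6], 0.83)]
scene strip_tip [([604.7, 51.2, 34.7], 0.74)]
scene weight_grip [([527.4, -139.6, 101.4], 0.94)]
scene boss_top [([578.8, -19.2, 55.4], 0.94)]
scene strip_tip [([604.9, 49.2, 28.2], 0.93)]
scene weight_grip [([528.7, -139.3, 96.6], 0.64)]
wrist boss_top [([572.1, -22.6, 53.0], 0.89)]
wrist strip_tip [([607.1, 56.0, 33.5], 0.97)]
wrist weight_grip []
wrist boss_top [([573.5, -18.6, 52.5], 0.78)]
wrist strip_tip [([606.9, 56.3, 32.7], 0.96)]
wrist weight_grip []
[-1.50547563 -0.45664538  8.38005273] 10.5
```

View pics/w9.png

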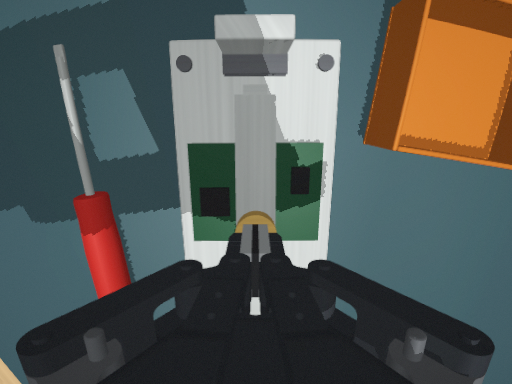

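Call:
move_arm(targets=[-1, 0, 0, -1.5, 0, -1, 0, 0, -5, 0, -1, 0, 0, -6.5, 0, -1, -3, 0, -6.5, 0, -1, -7, 0, -6.5, 0, -1, -10.6, 0.1, -6.5, 0, -1, -10.6, 0.1, -6.5, 0])

```text
clock: 11.2
eef_pos: [535.9, -123.0, 86.6]
tcp_rot: [-3.141, 0.001, 1.183]
contact_force: [0.2, -0.3, -0.5]
opening: 0.005
```

```bash
python3 -c "
from h import *
print('baseline');to([534.1,-122.2,63])
a=r.grab_frame('wrist');b=r.grab_frame('scene')
for p,n in ((a,'w'),(b,'s')):
    print([(np.round(d['position'],1).tolist(),round(d['conf'],2)) for d in r.mark_of(p,'weight_grip')[:2]])
im=b['img'];cv2.imwrite('pics/s10.png',cv2.resize(im[120:240,110:270],None,fx=5,fy=5,interpolation=cv2.INTER_CUBIC));cv2.imwrite('pics/w10.png',a['img'])
"
```

```text
baseline
t 11.2 pos [ 535.9 -123.    86.6] yaw 67.77 rpy [-1.7999e+02  6.0000e-02  6.7770e+01] F [ 0.17 -0.34 -0.49] op 0.0
shift cm [ 0.01 -0.2   2.36] turn -0.13
[]
[([731.2, 13.8, 21.7], 0.73), ([570.3, -40.5, -2.5], 0.65)]
```

View pics/s10.png

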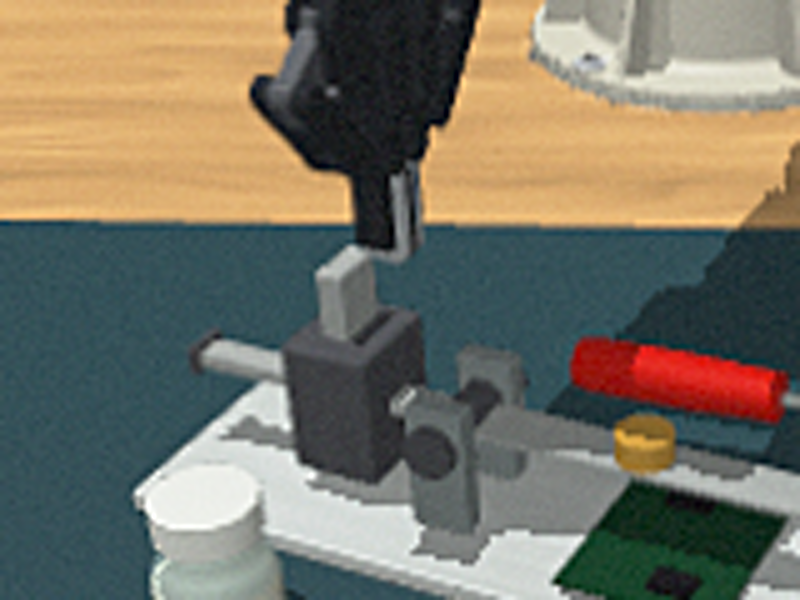

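```bash
python3 -c "
from h import *
T=r.sense()['eef_pos'];p=r.grab_frame('scene')
u=np.array([.376,.927,0]);v=np.array([.927,-.376,0]);g=np.array([524.7,-144.2,0])
f=lambda X:((proj(p,X)[0]-[110,120])*5).round(0)
print('grip',f(g+[0,0,95]),'top',f(g+[0,0,111]),'thumb +y top front/back',f(g+6*u+13*v+[0,0,111]),f(g+6*u-13*v+[0,0,111]))
for s in (-11,11):
  for k in (-14,14): print('finger',s,k,f(T+s*u+k*v+[0,0,32]))
"
```

```text
grip [347. 290.] top [343. 256.] thumb +y top front/back [338. 273.] [373. 245.]
finger -11 -14 [392. 235.]
finger -11 14 [354. 266.]
finger 11 -14 [439. 245.]
finger 11 14 [403. 276.]
```

Call:
move_arm(targets=[-1, 0, -0.2, 1, 0, -1, 0, -0.2, 2, 0, -1, 0, -0.2, 2.6, 0, -1, 0, -0.2, 2.6, 0])

```text
clock: 11.85
eef_pos: [534.7, -118.6, 58.8]
tcp_rot: [-3.139, 0.0, 1.186]
contact_force: [-0.2, 0.0, 0.4]
opening: -0.002
```

```bash
cat >> h.py <<'E'
U=np.array([.376,.927,0]);V=np.array([.927,-.376,0])
def F2(n=4,name=None):
    o=[]
    for i in range(n):
        s=r.sense(); f=s["contact_force"];e=s["eef_pos"]
        o.append([f@U,f@V,f[2],(e-[576.5,-22,0])@U,(e-[576.5,-22,0])@V,e[2]])
        p=r.grab_frame("scene")
    o=np.array(o);print(r.sense()["clock"],"fU fV fz | u v z",o.mean(0).round(2))
    if name: cv2.imwrite(f'pics/{name}.png',cv2.resize(p['img'][120:240,110:270],None,fx=5,fy=5,interpolation=cv2.INTER_CUBIC))
    return p
E
python3 -c "
from h import *
F2(4,'s11')"
```

```text
12.05 fU fV fz | u v z [ 1.5000e-01  2.4000e-01 -9.0000e-02 -1.0532e+02 -1.8200e+00  5.9630e+01]
```

View pics/s11.png

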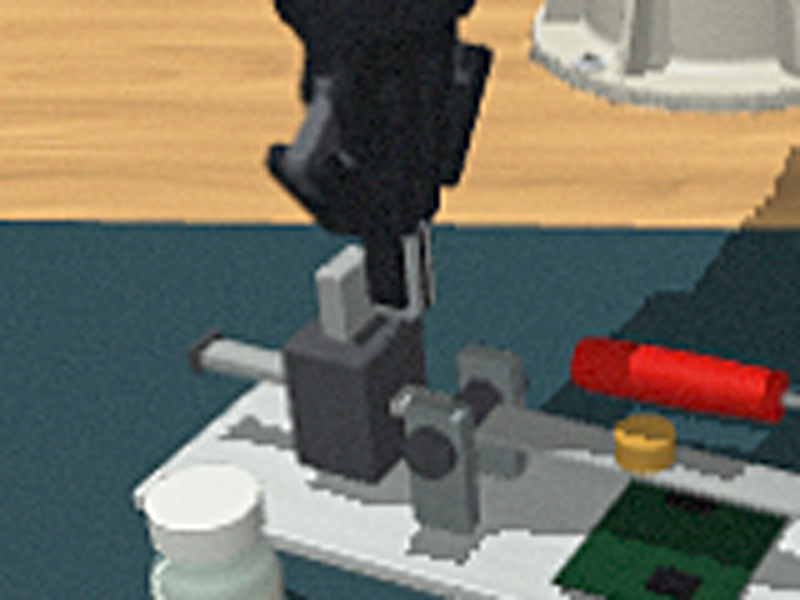

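Call:
move_arm(targets=[-1, -0.4, 0, -0.2, 0, -1, -0.7, 0, -0.2, 0, -1, -0.8, 0, -0.2, 0, -1, -0.9, 0, -0.2, 0, -1, -1.0, 0, -0.2, 0, -1, -1.0, 0, -0.2, 0])

```text
clock: 12.65
eef_pos: [532.3, -128.4, 62.6]
tcp_rot: [3.141, -0.0, 1.185]
contact_force: [0.8, 2.7, 2.3]
opening: 0.001
```

```bash
python3 -c "
from h import *
F2(3,'s12')"
```

```text
12.8 fU fV fz | u v z [   3.04    0.48    2.2  -115.31   -1.04   62.53]
```

View pics/s12.png

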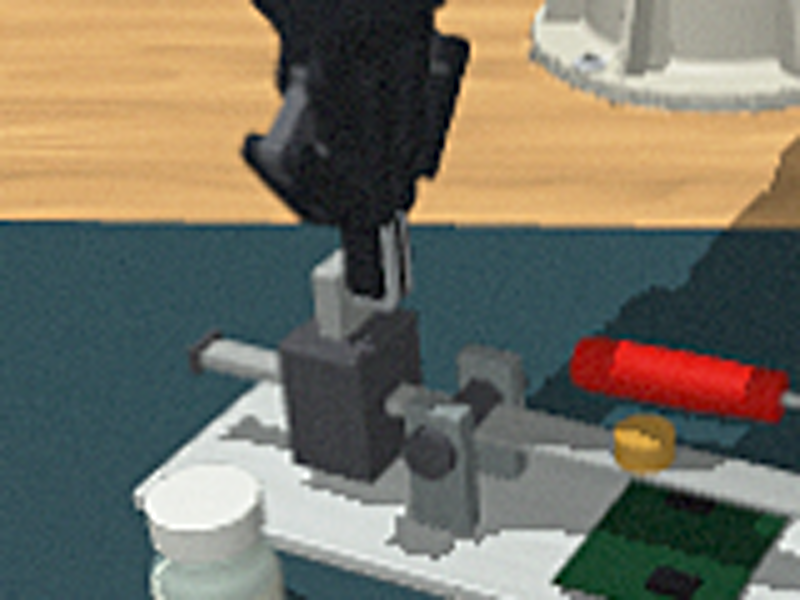

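Call:
move_arm(targets=[-1, -0.4, 0, 0, 0, -1, -0.8, 0, 0, 0, -1, -1.2, 0, 0, 0, -1, -1.5, 0, 0, 0, -1, -1.7, 0, 0, 0, -1, -1.85, 0, 0, 0, -1, -1.95, 0, 0, 0, -1, -2.0, 0, 0, 0, -1, -2.0, 0, 0, 0])

```text
clock: 13.7
eef_pos: [524.2, -147.0, 62.3]
tcp_rot: [-3.141, 0.0, 1.185]
contact_force: [2.5, 2.6, 2.2]
opening: -0.002
```

```bash
python3 -c "
from h import *
F2(3,'s13')"
```

```text
13.85 fU fV fz | u v z [   3.03    1.67    1.58 -135.54   -1.63   62.25]
```

View pics/s13.png

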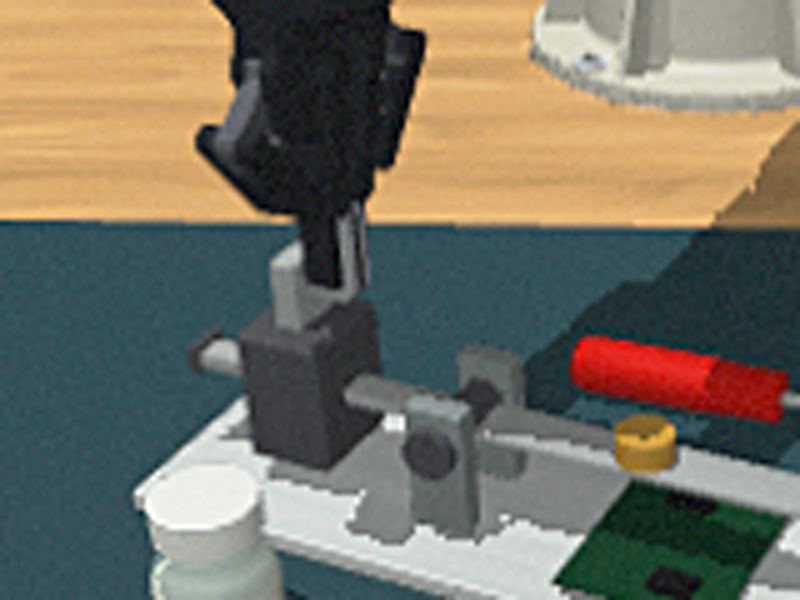

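Call:
move_arm(targets=[-1, 0.8, 0.05, 0, 0, -1, 1.2, 0.1, -2.5, 0, -1, 4, 0.15, -2.8, 0, -1, 8, 0.15, -2.8, 0, -1, 12, 0.15, -2.8, 0, -1, 13.6, 0.15, -2.0, 0, -1, 13.6, 0.15, 1.5, 0, -1, 13.6, 0.15, 2.5, 0, -1, 13.6, 0.15, 2.8, 0, -1, 13.6, 0.15, 2.8, 0])

```text
clock: 14.85
eef_pos: [576.3, -22.0, 34.1]
tcp_rot: [-3.14, 0.001, 1.185]
contact_force: [-0.0, 0.3, 0.8]
opening: 0.004
```

```bash
python3 -c "
from h import *
F2(3,'s14')"
```

```text
15.0 fU fV fz | u v z [ 0.39  0.24  0.45  0.08  0.34 34.73]
```

View pics/s14.png

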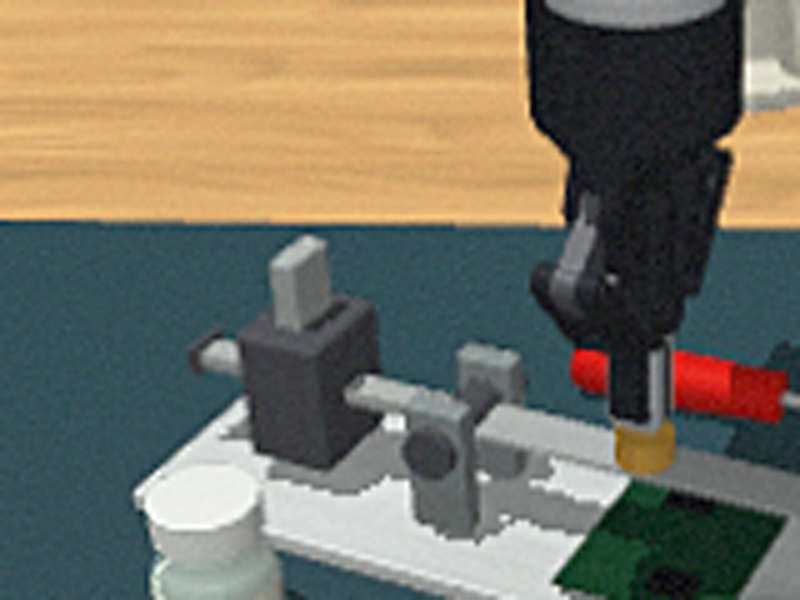

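Call:
move_arm(targets=[-1, 0, 0, 0.15, 0, -1, 0, 0, 0.3, 0, -1, 0.01, 0, 0.4, 0, -1, 0.02, 0, 0.5, 0, -1, 0.03, 0, 0.55, 0, -1, 0.04, 0, 0.6, 0, -1, 0.04, 0, 0.6, 0])

```text
clock: 15.7
eef_pos: [577.1, -21.2, 28.5]
tcp_rot: [3.141, 0.0, 1.186]
contact_force: [-1.3, -0.4, 4.5]
opening: -0.001
```

```bash
python3 -c "
from h import *
F2(5)"
```

```text
15.95 fU fV fz | u v z [-1.07 -1.03  5.17  0.98  0.25 28.58]
```

Call:
move_arm(targets=[-1, 0, 0, 0.1, 0, -1, 0.01, 0, 0.2, 0, -1, 0.02, 0, 0.25, 0, -1, 0.02, 0, 0.25, 0])

```text
clock: 16.35
eef_pos: [577.3, -20.9, 26.2]
tcp_rot: [3.141, -0.0, 1.185]
contact_force: [-1.6, -0.1, 7.2]
opening: 0.003
```

```bash
python3 -c "
from h import *
F2(6)"
```

```text
16.65 fU fV fz | u v z [-0.65 -1.55  7.15  1.33  0.29 26.26]
```

Call:
move_arm(targets=[-1, 0, -0.03, 0.05, 0, -1, 0, -0.03, 0.08, 0, -1, 0, -0.03, 0.08, 0])

```text
clock: 16.95
eef_pos: [577.3, -20.8, 25.6]
tcp_rot: [3.141, -0.0, 1.186]
contact_force: [-0.5, 0.3, 7.3]
opening: 0.002
```

```bash
python3 -c "
from h import *
F2(6)
for n in ['scene','wrist']:
  for k in range(2):
    p=r.grab_frame(n)
    for t in ['boss_top','strip_tip']:
        print(n,t,[(np.round(d['position'],1).tolist(),round(d['conf'],2)) for d in r.mark_of(p,t)[:1]])
  cv2.imwrite('pics/%s15.png'%n,p['img'])
F2(6)
im=cv2.imread('pics/scene15.png');cv2.imwrite('pics/s15.png',cv2.resize(im[170:270,220:320],None,fx=6,fy=6,interpolation=cv2.INTER_CUBIC))
"
```

```text
17.25 fU fV fz | u v z [-0.83 -0.95  7.    1.41  0.29 25.6 ]
scene boss_top [([579.9, -19.6, 60.7], 0.68)]
scene strip_tip [([605.4, 52.6, 40.0], 0.95)]
scene boss_top [([577.0, -22.2, 56.6], 0.81)]
scene strip_tip [([604.3, 52.8, 41.7], 0.57)]
wrist boss_top [([572.7, -22.1, 58.8], 0.61)]
wrist strip_tip [([605.8, 56.9, 42.4], 0.57)]
wrist boss_top [([573.2, -23.2, 58.1], 0.65)]
wrist strip_tip []
18.15 fU fV fz | u v z [-1.01 -1.29  7.29  1.41  0.3  25.62]
```

View pics/s15.png

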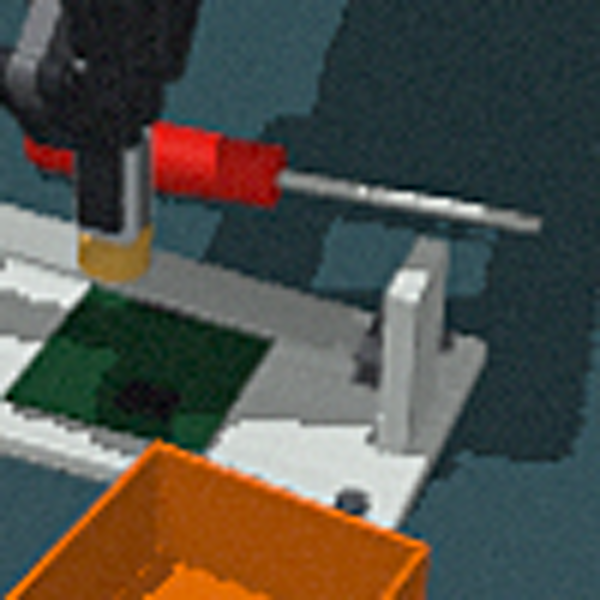

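View pics/wrist15.png

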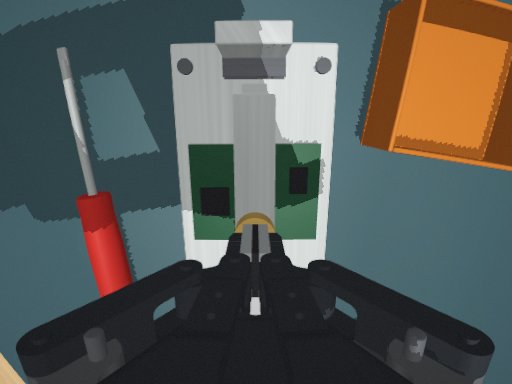

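Call:
move_arm(targets=[-1, 0, -0.03, 0.04, 0, -1, 0, -0.03, 0.08, 0, -1, 0, -0.03, 0.08, 0, -1, 0, -0.03, 0.08, 0, -1, 0, -0.03, 0.08, 0])

```text
clock: 18.65
eef_pos: [577.3, -20.7, 25.0]
tcp_rot: [3.14, -0.0, 1.185]
contact_force: [-0.4, 1.3, 7.9]
opening: -0.001
```

```bash
python3 -c "
from h import *
F2(12)
p=r.grab_frame('scene');cv2.imwrite('pics/s16.png',cv2.resize(p['img'][190:250,260:320],None,fx=9,fy=9,interpolation=cv2.INTER_CUBIC))
for n in ['scene','wrist']:
  for k in range(2):
    p=r.grab_frame(n)
    print(n,[(np.round(d['position'],1).tolist(),round(d['conf'],2)) for d in r.mark_of(p,'strip_tip')[:1]])
F2(8)
"
```

```text
19.25 fU fV fz | u v z [-0.64 -0.57  7.72  1.49  0.29 24.95]
scene [([604.8, 51.9, 38.3], 0.89)]
scene [([605.7, 53.1, 38.1], 0.72)]
wrist [([607.0, 53.0, 40.1], 0.7)]
wrist [([607.8, 55.3, 41.4], 0.94)]
20.1 fU fV fz | u v z [-0.82 -0.53  7.78  1.49  0.29 24.95]
```

View pics/s16.png

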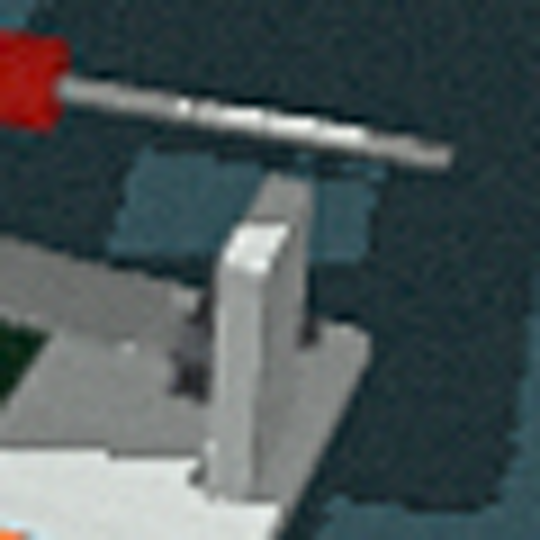

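Call:
move_arm(targets=[-1, 0, 0, -1, 0, -1, 0, 0, -3, 0, -1, 0, 0, -7, 0, -1, 0, 0, -11, 0, -1, 0, 0, -13, 0, -1, 0, 0, -13, 0, -1, 0, 0, -13, 0])

```text
clock: 20.8
eef_pos: [576.4, -20.6, 154.4]
tcp_rot: [3.141, -0.0, 1.185]
contact_force: [-0.3, -1.2, -0.7]
opening: -0.002
```

```bash
python3 -c "
from h import *
p=F2(4,'s17')
for t in ['boss_top','strip_tip','weight_grip','bin_mid','driver_grip','jar_mid']:
    print(t,[(np.round(d['position'],1).tolist(),round(d['conf'],2)) for d in r.mark_of(p,t)[:1]])
"
```

```text
21.0 fU fV fz | u v z [ -0.37  -0.21  -0.28   0.99  -1.19 153.41]
boss_top [([574.6, -19.3, 64.3], 0.94)]
strip_tip [([603.9, 51.3, 48.3], 0.72)]
weight_grip [([517.7, -166.0, 91.5], 0.63)]
bin_mid [([731.4, 11.7, 21.8], 0.73)]
driver_grip [([461.2, -5.3, 11.7], 0.92)]
jar_mid [([618.7, -184.1, 29.3], 0.61)]
```

View pics/s17.png

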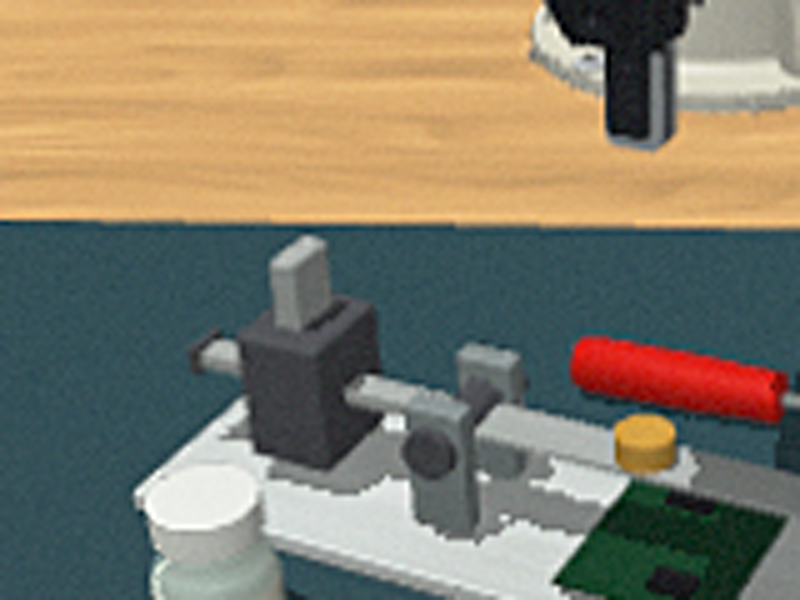

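The picture shows the arm back at rest with the boss at (645,440), the weight about 22 mm out with its thumb piece at (300,285), and the gripper clear. The bystanders have not moved.

```bash
python3 -c "
from h import *
print(r.sign_off())"
```

```text
the job is handed in; nothing more can be done
None
```

The counterweight is set and the job is handed in, at about 21 s of the 64 s allowed. The hand-in gives no verdict, so what follows rests on my own readings.

| Check | Force on the boss | How far the tip sank |
|---|---|---|
| First press, weight at start | 7.6 N, then about 8.4 N (about 1 s) | about 17 mm, past the lower ridge (14 mm) |
| Final press, weight out about 22 mm | about 7.75 N for well over a second | about 10.5 mm by camera (limits 6 and 14 mm) |

- **Adjustment:** I pushed the counterweight outwards with shut fingers, a single push with no correction needed.
- **After letting go:** the strip tip reads 48 mm and the boss 64 mm above the bench, which is rest height within the camera error. The weight stayed out and the gripper is clear. The bin and screwdriver read within 3 mm of where they were. The jar does too, though its first reading came from the other camera.
- **Force limit:** the highest single reading was 9.4 N, against the 14 N limit. I only sampled the force between moves.

Three readings disagreed or are less certain:
- **Fingertips:** they touched the boss with the tool point reported about 32 mm lower than expected. I relied on the force readings and pictures to find contact.
- **Sideways force:** friction added up to about 2.4 N sideways while pressing. In the final press the total force was about 7.85 N.
- **Tip in the final press:** the pressing depth suggests about 11 mm against the camera's 10.5 mm. Both lie between the ridges.

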